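# Find the radius leaf that fits a block's rounded corner

## Task

Find out which of the gauge's three leaves fits the rounded corner, facing you, of the block in the blue V-nest: take the gauge by its orange grip and press a leaf straight into that corner with a light touch of about 3 N, never above 8 N, feeling whether it rocks; the leaf that fits is the largest that goes fully home without rocking. Press the fitting leaf home for about a second, then leave the gauge lying flat on the dark plate with that leaf still fully seated on the corner. Touch the blocks with nothing but the gauge, leave the block home in its nest, and do not disturb the other blocks or things.

Things in the scene. Friction and masses are not known exactly. Their poses are not given: they have to be found in the camera images.
- gauge: Corner radius gauge: loose flat steel plate 6 mm thick, 0.2 kg. Three leaves fan out from a hub with an upright orange grip: small at -60 deg in its xy plane, mid along +x, large at +60 deg; a 45 mm tail points along -x. Origin: underside, under the grip's middle; leaves reach 73 mm from it. Each leaf ends in an open 90 deg notch, flanks 26 mm long, its inner corner rounded to the leaf's radius.
- gauge_grip (a point): Where to take the gauge: centre of its orange grip, 28 mm above the gauge's underside. The grip is 14 mm thick along the gauge's y (take it across this), 34 mm long along x, and stands from 6 to 50 mm above the underside (the leaves are 6 mm thick, so keep the fingertips above that). Axes: the gauge's.
- notch_small (a point): Small leaf (4 mm radius, one brass rivet): the point where its notch's flanks would meet, 52 mm from the gauge's origin, level with the underside. x axis: out of the notch, away from the grip; flanks at 45 deg either side. Fully home, this point lies on the block's corner point, x axis along the block's x. On a rounder corner it too sits solid on its flanks, but leaves a gap of 3 mm or more at the crown.
- notch_mid (a point): Mid leaf (11 mm radius, two brass rivets): the same point and axes as notch_small. On a corner of 11 mm it sits solid all round; on one of 18 mm solid but with a gap at the crown; on one of 4 mm it bears on the crown alone, stands 3 mm short of home and rocks several deg to either side. So the fitting leaf is the largest that goes home without rocking.
- notch_large (a point): Large leaf (18 mm radius, three brass rivets): the same point and axes as notch_small. Only a corner of 18 mm lets it go home; on smaller ones it bears on the crown alone, stands 3 mm (on 11 mm) or 6 mm (on 4 mm) short and rocks. Leaned on with 3 N and turned 0.7 deg each way, a solid leaf changes the moment about the vertical by some 0.05 to 0.1 N m between the two, a rocking one mostly by less than 0.04.
- notch_small_crown (a point): Crown of the small leaf's notch: the middle of its rounded inner corner, level with the underside, 1.7 mm from notch_small along its x. On the leaf that fits it touches the block's crown when the leaf is home.
- notch_mid_crown (a point): Crown of the mid leaf's notch: the middle of its rounded inner corner, level with the underside, 4.6 mm from notch_mid along its x. On the leaf that fits it touches the block's crown when the leaf is home.
- notch_large_crown (a point): Crown of the large leaf's notch: the middle of its rounded inner corner, level with the underside, 7.5 mm from notch_large along its x. On the leaf that fits it touches the block's crown when the leaf is home.
- block_a: One of three loose bare metal blocks on the dark plate, 50 x 50 x 22 mm high, 0.4 kg, alike but for the radius of their upright corners: one has 4 mm, one 11, one 18, not known which. Origin: underside centre. x axis: the diagonal, from the corner on the robot's side to the opposite one; its flat faces stand at 45 deg to it.
- block_a_corner (a point): Corner point of block_a, level with its underside: where its two faces on the robot's side would meet if that corner were sharp, 35.4 mm from its centre along -x. The middle of the rounding (the block's crown) lies 0.414 x its radius inside this point.
- block_b: One of three loose bare metal blocks on the dark plate, 50 x 50 x 22 mm high, 0.4 kg, alike but for the radius of their upright corners: one has 4 mm, one 11, one 18, not known which. Origin: underside centre. x axis: the diagonal, from the corner on the robot's side to the opposite one; its flat faces stand at 45 deg to it.
- block_b_corner (a point): Corner point of block_b, level with its underside: where its two faces on the robot's side would meet if that corner were sharp, 35.4 mm from its centre along -x. The middle of the rounding (the block's crown) lies 0.414 x its radius inside this point.
- block_c: One of three loose bare metal blocks on the dark plate, 50 x 50 x 22 mm high, 0.4 kg, alike but for the radius of their upright corners: one has 4 mm, one 11, one 18, not known which. Origin: underside centre. x axis: the diagonal, from the corner on the robot's side to the opposite one; its flat faces stand at 45 deg to it.
- block_c_corner (a point): Corner point of block_c, level with its underside: where its two faces on the robot's side would meet if that corner were sharp, 35.4 mm from its centre along -x. The middle of the rounding (the block's crown) lies 0.414 x its radius inside this point.
- fixture: Dark flat fixture plate, fixed to the table, 190 x 240 x 18 mm, with a grid of holes and two blue stops, 16 mm high, that form a V-nest at its middle. Origin: underside centre; x points away from the robot side, z up. One of the blocks stands home in the nest, against both stops; the other two wait on the plate left and right of it, set back 17 mm, centres 79 mm aside.
- nest_corner (a point): On the top face of the plate: where the corner point of the block in the nest lies when the block is home against the stops (within 0.5 mm). Its axes are the plate's; the stops are on the +x side of the block and take its thrust along +x; friction alone (about 3 N) holds it the other ways.
- mouse: Black computer mouse, 108 x 62 x 41 mm. A bystander that stays where it is. Origin: underside centre.
- multimeter: Yellow hand multimeter, 140 x 68 x 40 mm. A bystander that stays where it is. Origin: underside centre.
- flux: White bottle with a red cap, 45 mm across, 83 mm high. A bystander that stays where it is. Origin: underside centre.
- paste: White jar with a green lid, 58 mm across, 50 mm high. A bystander that stays where it is. Origin: underside centre.
- solder: Reel of solder wire, 62 mm across, 45 mm high. A bystander that stays where it is. Origin: underside centre.
- tape: Roll of pale blue tape, 100 mm across, 18 mm high. A bystander that stays where it is. Origin: underside centre.
- marker: Black marker pen, 130 x 15 mm. A bystander that stays where it is. Origin: underside centre.

How it is judged:
By the outcome, as a careful person would: the job done as asked, in the order asked, and still so for the second after the job is handed in, with the robot touching nothing.
It also fails if it takes over 72 s, if anything falls off the work surface, if the arm or the gripper's body presses on something with over 40 N, if the wrist force passes 120 N, or if a joint passes its speed limit or range.

## Robot

A 7-joint arm with a two-finger parallel gripper is mounted at the origin on a cart in front of the work surface, level with it; the furniture and walls round the work are solid. World frame = base frame: x ahead of the robot, y to its left, z up, the work surface at z = 0. Lengths are in mm, angles in rad, forces in N, time in s.
With the tool pointing down it reaches from about 350 to 900 mm from the base axis. Payload 7.2 kg.
Tool frame: the origin (TCP) lies at the very end of the fingers, on their centre line; the grasp point (between the pads) lies 19 mm behind it; z points along the fingers, y is the line along which they close (so a half turn about z gives the same grasp; the last joint's range is limited). The gripper opens to 88 mm and grips with 3 to 60 N. Pads are 20 mm wide; open, the fingers measure 115 mm over their backs; the gripper's body (75 mm by 178 mm) begins 61 mm behind the grasp point.
Start: joints at [-1.321, 0.411, -0.013, 1.596, 0.006, 1.134, -0.082], TCP at [195.308, 593.704, 222.653] pointing down, gripper open.
Joint ranges: [-2.95, 2.95], [-0.29, 1.99], [-1.47, 1.44], [0.14, 2.54], [-1.03, 4.17], [0.13, 1.85], [-2.86, 2.86]. Speed limits (rad/s): [2.39, 2.39, 3.01, 3.01, 3.14, 3.14, 3.14].

## Interface

Orientations are given as [roll, pitch, yaw] about the fixed x, y, z axes, in that order (R = Rz(yaw) Ry(pitch) Rx(roll)).
In Python, from bench import env, eyes, order, models gives the robot as it stands. The module is installed in compiled form; this text tells all that it offers.
- The arm moves only by the shell command python3 -m jog 'ROWS' [OPENING] [FORCE]. ROWS is JSON, a list that holds one entry, the list of rows, each a list of 6 numbers: the shift along the tool's x, y, z scaled (see below), then the turn, a rotation vector about the tool's x, y, z scaled (see below). In form: [[[tx, ty, tz, rx, ry, rz], ...]]. A call has 1 to 8 rows; each row is the pose to reach, as a shift and turn from the pose commanded when the call began, along the tool's axes at that moment; what a row does not reach only later rows make up. The controller multiplies each number of a shift by 0.75 m and each number of a turn by pi/2 rad. A row lasts 1/8 s, in which the tool goes at most 62.5 mm and 10.7 degrees, less where a joint would pass 70% of its speed; a pose out of reach is approached as far as the arm can. A call with a number of a shift or a turn outside -1 to 1 is refused whole. A call with a gripper value outside its range is refused whole. OPENING is the gripper's target within -1 to 1 (fully open at 1, half-way at 0, shut at -1), set as the call begins (- or left out, the last holds). The fingers move at their own pace and stop on an object; FORCE is the grip in N (left out, the last holds). Time passes only in rows, so rows that repeat a pose let the fingers close. It gives the time, the measured TCP pose, the force, the opening and the grip force at its end, in the units of the state.
- env.observe(): the state, without advancing time (a new reading comes with each control period).
- eyes.snapshot(name): name is "side" or "top" or "wrist"; returns the picture (400x640x3 uint8, red, green, blue); there is no depth.
- eyes.camera_params(name): a dict with "K" (3x3 intrinsics, pixels), "position" and "orientation" of the camera in the world. Camera axes: x right, y down, z forward; pixel columns grow to the right and rows downward; lengths in mm; the calibration is good to about 2 mm. The wrist camera is an equidistant fisheye: a pixel r from the principal point sees the ray r / f radians off the axis. A picture is of the moment at which its call begins: read the wrist's pose just before it. camera_params takes no time and is no camera call; for the wrist camera it gives the pose at the moment of the call.
- order.finish_job(): hands the job in; it is judged then, once.
Trained networks look in the newest picture that a camera, given by its name, has taken for a name from the list of things; names that differ only in an ending like _2 or _b are one class to them, and where a whole thing is asked for, a point or a joint stands for the part that bears it (a point fixed in the world has none). Each returns a list of dicts, best first, with "conf" (0 to 1); they miss things now and then, are a little off and sometimes report something else, mostly with a low value. They report only what shows in the picture. A call takes as long as a camera call.
- models.look_for(camera, name): "box" ([left, top, right, bottom] in pixels, round what is visible of it).
- models.tip_of(camera, name): "uv" ([column, row] in pixels: a listed point, or the origin of a listed thing).
The state is a dict: "t": time; "joints": joint angles; "qd": joint speeds; "tau": joint torques, N m; "position": TCP position; "tcp_rot": TCP orientation; "ft_force": force on the tool from outside, world axes, zero at the start; "moment": the same for the moment, N m; "gripper_width": finger opening in mm; "grasp_force": force on a finger pad.
Only numpy, scipy, OpenCV 4.12 (cv2) and the standard library are available. Lean on these libraries where they do the work, as an engineer would, in place of code of your own. Each camera call takes 0.05 s, during which the arm holds its last target. There are 200 camera calls.

## Working session

There is one attempt and no reset: what is moved stays moved. The work goes in short steps, Python scripts to look and compute and a shell command to move; the robot and the scene stay as the last step left them, time stands still between calls to the robot, and variables do not carry over. Pictures are saved under pics/ and viewed, at most 10 in all, crops included, and the job is handed in when it is done.

```bash
mkdir -p pics
cat > h.py <<'E'
import numpy as np, cv2
from scipy.spatial.transform import Rotation as R
from bench import env, eyes, order, models
def cam(n):
    p=eyes.camera_params(n); o=p["orientation"]
    o=np.array(o); M=o if o.shape==(3,3) else R.from_euler('xyz',o).as_matrix()
    return np.array(p["K"]),np.array(p["position"]),M
def ray(n,uv):
    K,c,M=cam(n); x=(uv[0]-K[0,2])/K[0,0]; y=(uv[1]-K[1,2])/K[1,1]
    if n=="wrist":
        r=np.hypot(x,y); d=np.array([x/r*np.sin(r),y/r*np.sin(r),np.cos(r)]) if r>0 else np.array([0,0,1.])
    else: d=np.array([x,y,1.])
    return c,M@d
def at(n,uv,z):
    c,d=ray(n,uv); return c+d*(z-c[2])/d[2]
def proj(n,P):
    K,c,M=cam(n); q=M.T@(np.array(P)-c)
    if n=="wrist":
        h=np.hypot(q[0],q[1]); t=np.arctan2(h,q[2]); q=np.array([q[0]/h*t,q[1]/h*t,1])
    return (K@(q/q[2]))[:2]
def snap(n,f=None):
    im=eyes.snapshot(n)
    if f: cv2.imwrite(f"pics/{f}.png",im[:,:,::-1])
    return im
E
python3 - <<'E'
from h import *
np.set_printoptions(precision=1,suppress=True)
s=env.observe(); print(s["tcp_rot"],s["position"],s["ft_force"],s["gripper_width"])
for n in ["top","side","wrist"]:
    snap(n,n+"0"); p=eyes.camera_params(n); print(n,p["position"],p["orientation"],p["K"])
    for th,z in [("gauge",0),("gauge_grip",28),("notch_small",6),("notch_mid",6),("notch_large",6),("fixture",18),("nest_corner",18),("block_a",18),("block_a_corner",40)]:
        print(th,[(np.round(d["uv"]),round(d["conf"],2),at(n,d["uv"],z)) for d in models.tip_of(n,th)[:3]])
E
```

```text
[-3.1  0.   2.8] [195.2 593.2 221.8] [ 0.4 -0.9 -0.1] 87.98799534288946
top [ 468.9  -96.3 1151.6] [-3.  -0.  -1.6] [[452.3   0.  321.9]
 [  0.  452.3 211.5]
 [  0.    0.    1. ]]
gauge [(array([221., 258.]), 0.65, array([481.8, 145.5,   0. ])), (array([356., 203.]), 0.33, array([ 613.4, -198.3,    0. ]))]
gauge_grip [(array([219., 259.]), 0.77, array([477.9, 145.3,  28. ]))]
notch_small [(array([233., 240.]), 0.64, array([525.5, 115.6,   6. ]))]
notch_mid [(array([217., 239.]), 0.67, array([527.9, 154.1,   6. ]))]
notch_large [(array([197., 252.]), 0.62, array([498.1, 204.3,   6. ])), (array([355., 201.]), 0.51, array([ 618.8, -196.2,    6. ])), (array([325., 213.]), 0.24, array([ 589.6, -118.5,    6. ]))]
fixture [(array([326., 216.]), 0.8, array([ 579.9, -122.6,   18. ]))]
nest_corner [(array([198., 252.]), 0.74, array([495.5, 200.1,  18. ])), (array([331., 213.]), 0.72, array([ 587. , -134.7,   18. ]))]
block_a [(array([292., 202.]), 0.73, array([617. , -37.6,  18. ])), (array([353., 186.]), 0.65, array([ 654. , -191.7,   18. ])), (array([322., 201.]), 0.61, array([ 619.2, -113.4
[... 912 characters left out ...]
([ 596.8, -116.4,   18. ])), (array([408., 220.]), 0.59, array([495.9, 153.7,  18. ])), (array([274., 166.]), 0.4, array([ 391.6, -305.8,   18. ]))]
block_a [(array([324., 229.]), 0.92, array([624.2, -27.2,  18. ])), (array([266., 219.]), 0.73, array([ 648.6, -181. ,   18. ])), (array([412., 211.]), 0.61, array([453.8, 153.2,  18. ]))]
block_a_corner [(array([268., 210.]), 0.86, array([ 637.6, -180.7,   40. ]))]
wrist [126.2 615.5 383.4] [2.9 0.  1.3] [[309.7   0.  323.9]
 [  0.  309.7 198.1]
 [  0.    0.    1. ]]
gauge []
gauge_grip []
notch_small []
notch_mid [(array([ 29., 350.]), 0.29, array([ 386.1, -341.7,    6. ]))]
notch_large []
fixture []
nest_corner []
block_a []
block_a_corner []
```

Run:
```python
import cv2
a=cv2.imread("pics/top0.png"); b=a[120:300,160:400]; cv2.imwrite("pics/v1.png",cv2.resize(b,None,fx=3.3,fy=3.3,interpolation=cv2.INTER_CUBIC))
```

```text
(no output)
```

View pics/v1.png

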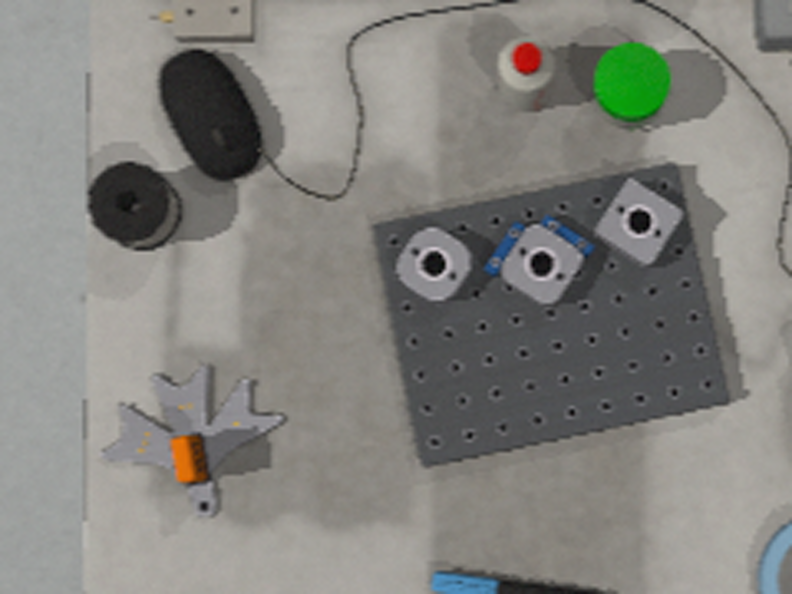

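View pics/side0.png

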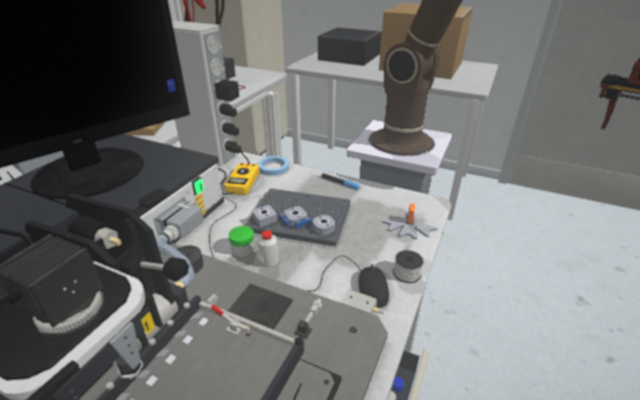

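The top crop shows the orange grip at about (190,458) px with its leaves fanning up and the tail at (205,505). The nest block is at (540,262) between the blue stops. The plate's corners are at about (375,225), (680,163), (730,402) and (425,465). The side view agrees with this.

```bash
cat >> h.py <<'E'
def plan(wps):
    """wps: list of (x,y,z,yaw), tool down; prints one row per waypoint call, chained from measured pose"""
    s=env.observe(); p=np.array(s["position"]); A=R.from_euler('xyz',s["tcp_rot"])
    for w in wps:
        B=R.from_euler('xyz',[np.pi,0,w[3]]); q=np.array(w[:3],float)
        print(np.round(np.r_[A.inv().apply(q-p)/750,(A.inv()*B).as_rotvec()/(np.pi/2)],4).tolist()); p,A=q,B
E
python3 - <<'E'
from h import *
s=env.observe();print(s["tcp_rot"])
P=[at("top",(160+u/3.3,120+v/3.3),18)[:2] for u,v in [(375,225),(680,163),(730,402),(425,465)]]
P=np.array(P);print(P.round(1),P.mean(0)); print(np.linalg.norm(P-np.roll(P,-1,0),axis=1)); 
for a,b in [(3,0),(2,1)]: d=P[b]-P[a]; print(np.arctan2(d[1],d[0]))
for a,b in [(1,0),(2,3)]: d=P[b]-P[a]; print(np.arctan2(-d[0],d[1]))
plan([(340,380,200,1.6),(450,138,160,0.22)])
E
```

```text
[ 3.14149737e+00 -1.98367451e-05  2.82377506e+00]
[[ 653.5    9.6]
 [ 697.1 -226.3]
 [ 512.  -258.2]
 [ 469.6  -26.1]] [ 583.0671702  -125.26753864]
[239.8486603  187.86834885 235.95247879 187.3516729 ]
0.19160262681571882
0.1708360887707325
0.18276444612589748
0.18060033106316922
[-0.2723, -0.2104, 0.0302, 0.0, -0.0, 0.7791]
[-0.3268, 0.1372, 0.0533, -0.0, -0.0, 0.8785]
```

```bash
python3 -m jog '[[[-0.07,-0.05,0.008,0,0,0.11],[-0.14,-0.1,0.015,0,0,0.22],[-0.2,-0.16,0.022,0,0,0.33],[-0.272,-0.21,0.03,0,0,0.45],[-0.272,-0.21,0.03,0,0,0.56],[-0.272,-0.21,0.03,0,0,0.67],[-0.272,-0.21,0.03,0,0,0.78],[-0.272,-0.21,0.03,0,0,0.78]]]' 1 25
python3 -c "
from h import *
plan([(450,138,160,0.22)])"
```

```text
t: 2.5
position: [339.9, 380.4, 200.3]
tcp_rot: [3.141, -0.0, 1.6]
ft_force: [0.5, 0.0, -0.2]
gripper_width: 88.2
grasp_force: 0.0
[-0.3274, 0.1374, 0.0537, 0.0, -0.0002, 0.8784]
```

```bash
python3 -m jog '[[[-0.07,0.03,0.01,0,0,0.11],[-0.14,0.06,0.02,0,0,0.22],[-0.2,0.09,0.03,0,0,0.33],[-0.26,0.11,0.04,0,0,0.44],[-0.327,0.137,0.054,0,0,0.55],[-0.327,0.137,0.054,0,0,0.66],[-0.327,0.137,0.054,0,0,0.77],[-0.327,0.137,0.054,0,0,0.878]]]' 
python3 -m jog '[[[0,0,0,0,0,0]]]'
cat > g.py <<'E'
from h import *
import sys
np.set_printoptions(precision=1,suppress=True)
snap("wrist",sys.argv[1])
for th,z in [("gauge_grip",28),("notch_small",0),("notch_mid",0),("notch_large",0),("notch_small_crown",0),("notch_mid_crown",0),("notch_large_crown",0),("nest_corner",18),("block_a_corner",18),("block_a",18)]:
    print(th,[(np.round(d["uv"]),round(d["conf"],2),at("wrist",d["uv"],z)[:2]) for d in models.tip_of("wrist",th)[:3]])
E
python3 g.py w1; python3 -c "
import cv2;a=cv2.imread('pics/w1.png');cv2.imwrite('pics/w1v.png',cv2.resize(a,(800,500)))"
```

```text
t: 3.5
position: [449.5, 137.9, 159.7]
tcp_rot: [-3.141, -0.0, 0.218]
ft_force: [-0.1, 0.2, 0.2]
gripper_width: 87.8
grasp_force: 0.0
t: 3.62
position: [449.4, 138.2, 159.7]
tcp_rot: [3.141, -0.0, 0.224]
ft_force: [0.5, 0.4, -0.2]
gripper_width: 87.9
grasp_force: 0.0
gauge_grip [(array([318., 160.]), 0.74, array([476.2, 149.5]))]
notch_small [(array([361., 132.]), 0.91, array([511.1, 112.3]))]
notch_mid [(array([315., 108.]), 0.77, array([524.8, 163.3])), (array([267., 126.]), 0.61, array([496.1, 208.4])), (array([359., 133.]), 0.39, array([509.9, 113.6]))]
notch_large []
notch_small_crown [(array([361., 132.]), 0.86, array([511. , 111.4]))]
notch_mid_crown [(array([319., 105.]), 0.69, array([528.7, 159.9])), (array([563., 103.]), 0.65, array([ 622.9, -135.5]))]
notch_large_crown [(array([268., 123.]), 0.94, array([499.2, 207.8])), (array([316., 158.]), 0.61, array([474.1, 151.2])), (array([274., 129.]), 0.58, array([494.5, 200.4]))]
nest_corner [(array([555., 131.]), 0.91, array([ 579.6, -116.8]))]
block_a_corner [(array([597., 128.]), 0.73, array([ 610.9, -195.3]))]
block_a [(array([514.,  76.]), 0.71, array([619.6, -38.6])), (array([562., 102.]), 0.64, array([ 617.4, -118. ]))]
```

View pics/w1v.png

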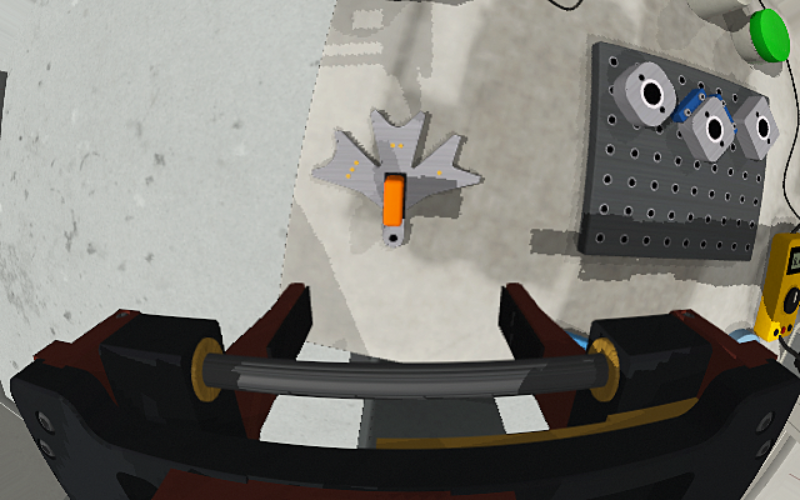

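The wrist view (800x500) shows the gauge with its grip at about (394,200), the notches at about (443,163), (399,127) and (343,157), and the tail hole at (393,238). The plate and the three blocks are on the right. Next I'll fit the gauge pose and check it with an overlay.

```bash
cat > fit.py <<'E'
from h import *
from scipy.optimize import least_squares
im=cv2.imread("pics/w1.png")
obs=[((53.7,-60),0,(361,132)),((56.6,0),0,(317,106.5)),((59.5,60),0,(268,123.5)),((0,0),28,(318,160))]
def pt(g,r,a,z): t=g[2]+np.radians(a); return [g[0]+r*np.cos(t),g[1]+r*np.sin(t),z]
f=lambda g:np.ravel([proj("wrist",pt(g,*ra,z))-np.array(uv) for ra,z,uv in obs])
s=least_squares(f,[476,148,0.2]); g=s.x; print(g.round(2),s.fun.round(1))
x0,y0,k=220,80,6; c=cv2.resize(im[y0:y0+100,x0:x0+130],None,fx=k,fy=k,interpolation=cv2.INTER_CUBIC)
def xy(x,y,z): 
    P=[g[0]+x*np.cos(g[2])-y*np.sin(g[2]),g[1]+x*np.sin(g[2])+y*np.cos(g[2]),z]
    return tuple(int(v) for v in ((proj("wrist",P)-[x0,y0]+.5)*k))
for a in (-60,0,60):
    L=[]
    for (dx,dy) in [(18.4,18.4),(0,0),(18.4,-18.4)]:
        t=np.radians(a); X=52+dx; L.append(xy(X*np.cos(t)-dy*np.sin(t),X*np.sin(t)+dy*np.cos(t),6))
    cv2.polylines(c,[np.array(L)],False,(0,0,255),1)
cv2.polylines(c,[np.array([xy(a*17,b*7,50) for a,b in [(-1,-1),(1,-1),(1,1),(-1,1)]])],True,(255,0,0),1)
cv2.line(c,xy(-45,0,6),xy(60,0,6),(0,255,0),1)
cv2.imwrite("pics/fit1.png",c)
E
python3 fit.py
```

```text
[4.7562e+02 1.5100e+02 1.8000e-01] [ 1.3  1.1  1.5 -4.4 -0.2  3.1 -2.4  0.4]
```

View pics/fit1.png

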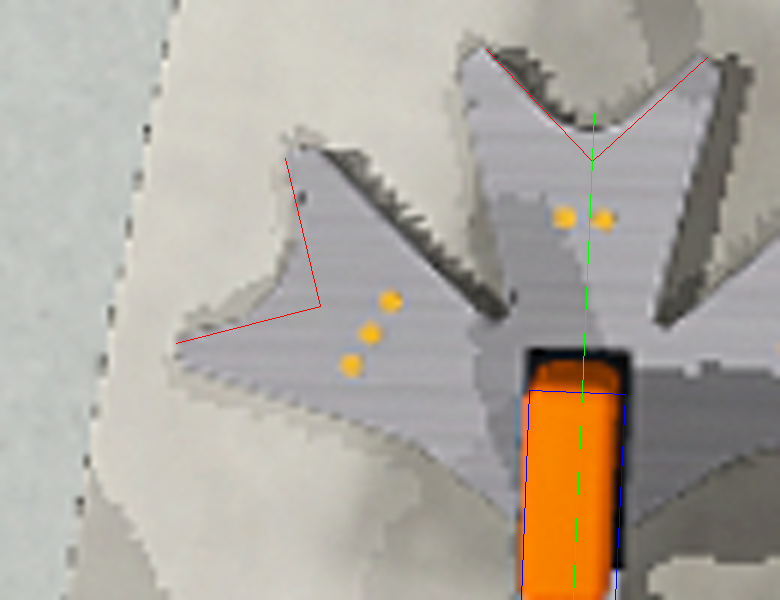

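The overlay agrees with the picture on the mid and large notches and the grip's outline, to about 1 mm. So the gauge is at about (475.8,151.2) with yaw 0.185.

```bash
python3 -c "
from h import *
plan([(475.8,151.2,60,0.185),(475.8,151.2,10,0.185)])"
```

```text
[0.0382, -0.0095, 0.1329, -0.0001, -0.0, 0.0222]
[0.0, -0.0, 0.0667, 0.0, 0.0, 0.0]
```

```bash
python3 -m jog '[[[0.02,-0.005,0.07,0,0,0.011],[0.038,-0.0095,0.133,0,0,0.022],[0.038,-0.0095,0.133,0,0,0.022],[0.038,-0.0095,0.16,0,0,0.022],[0.038,-0.0095,0.185,0,0,0.022],[0.038,-0.0095,0.2,0,0,0.022],[0.038,-0.0095,0.2,0,0,0.022]]]' 
python3 -m jog '[[[0,0,0,0,0,0],[0,0,0,0,0,0],[0,0,0,0,0,0],[0,0,0,0,0,0],[0,0,0,0,0,0],[0,0,0,0,0,0]]]' -1 25
python3 -m jog '[[[0,0,0,0,0,0],[0,0,0,0,0,0],[0,0,0,0,0,0],[0,0,0,0,0,0]]]' -1 25
python3 -c "
from h import *
s=env.observe();print(s['ft_force'],s['moment'])
"
```

```text
t: 5.05
position: [475.8, 151.2, 10.3]
tcp_rot: [-3.141, -0.0, 0.185]
ft_force: [0.2, 0.0, 0.7]
gripper_width: 87.6
grasp_force: 0.0
t: 5.8
position: [475.6, 151.2, 9.6]
tcp_rot: [-3.142, 0.0, 0.185]
ft_force: [-0.2, -1.0, -1.1]
gripper_width: 31.0
grasp_force: 0.0
t: 6.3
position: [475.6, 151.3, 9.6]
tcp_rot: [-3.141, 0.0, 0.185]
ft_force: [-0.1, 1.3, 0.1]
gripper_width: 13.8
grasp_force: 25.0
[-0.11759229  1.2858861   0.13166247] [ 0.2116677   0.16118313 -0.0151848 ]
```

```bash
python3 -m jog '[[[0,0,0,0,0,0],[0,0,-0.04,0,0,0],[0,0,-0.09,0,0,0],[0,0,-0.13,0,0,0]]]' -1 40
python3 -c "
from h import *
plan([(470,-145,110,0.182)])"
```

```text
t: 6.8
position: [475.5, 150.8, 108.1]
tcp_rot: [3.141, 0.0, 0.184]
ft_force: [-0.3, 0.2, -3.2]
gripper_width: 13.6
grasp_force: 40.0
[-0.0796, 0.3863, -0.0024, 0.0003, 0.0002, 0.0016]
```

```bash
python3 -m jog '[[[-0.015,0.07,0,0,0,0],[-0.03,0.14,0,0,0,0],[-0.045,0.21,0,0,0,0],[-0.06,0.28,0,0,0,0],[-0.075,0.34,0,0,0,0],[-0.08,0.386,0,0,0,0],[-0.08,0.386,0,0,0,0],[-0.08,0.386,0,0,0,0]]]'
python3 g.py w2
cat > crop.py <<'E'
import cv2,sys
f,o,x,y,w,h,k=sys.argv[1:3]+[int(v) for v in sys.argv[3:8]]
cv2.imwrite(f"pics/{o}.png",cv2.resize(cv2.imread(f"pics/{f}.png")[y:y+h,x:x+w],None,fx=k,fy=k,interpolation=cv2.INTER_CUBIC))
E
python3 crop.py w2 w2v 190 20 260 190 3
python3 -c "
from h import *
print(proj('wrist',[583,-124,18]),proj('wrist',[583,-124,40]));s=env.observe();print(s['ft_force'],s['moment'])"
```

```text
t: 7.8
position: [469.4, -143.9, 106.8]
tcp_rot: [-3.141, 0.001, 0.185]
ft_force: [-0.6, -0.5, -2.3]
gripper_width: 13.8
grasp_force: 40.0
gauge_grip [(array([323., 257.]), 0.89, array([ 423.6, -152.2]))]
notch_small [(array([398., 192.]), 0.66, array([ 486.6, -209.5]))]
notch_mid [(array([325., 148.]), 0.61, array([ 512.6, -137.2])), (array([400., 192.]), 0.56, array([ 486.3, -211.8]))]
notch_large [(array([250., 194.]), 0.82, array([459.8, -78. ]))]
notch_small_crown [(array([403., 191.]), 0.85, array([ 488.3, -214.6]))]
notch_mid_crown [(array([323., 141.]), 0.84, array([ 518.1, -134.5])), (array([417.,  46.]), 0.69, array([ 619., -200.]))]
notch_large_crown [(array([233., 188.]), 0.83, array([462.3, -62. ]))]
nest_corner [(array([317.,  61.]), 0.7, array([ 582.9, -118.5]))]
block_a_corner [(array([417.,  47.]), 0.79, array([ 613.1, -196. ])), (array([399., 192.]), 0.56, array([ 490.1, -205.9]))]
block_a [(array([230.,  10.]), 0.88, array([617.2, -38.4])), (array([417.,   6.]), 0.79, array([ 650. , -190.2])), (array([319.,  21.]), 0.75, array([ 616.6, -113.4]))]
[323.93644371  61.90102483] [323.98097947  56.87974874]
[-0.03522034  0.46536794 -2.43752907] [-0.06848416  0.10650874  0.06032852]
```

View pics/w2v.png

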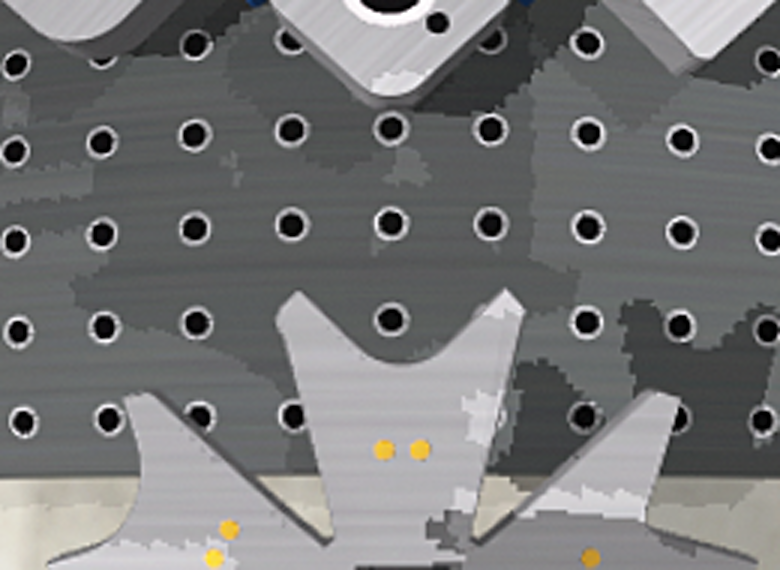

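Run:
```python
from h import *
np.set_printoptions(precision=1,suppress=True)
for n,uv,z in [("crown bottom",(319.3,55),18),("crown top",(319.3,50.7),40)]: print(n,at("wrist",uv,z))
H={(c,r):at("wrist",(190+u/3,20+v/3),18)[:2] for (c,r),(u,v) in {(0,0):(391,128),(0,1):(391,223),(0,2):(391,320),(-1,0):(292,130),(1,0):(490,130),(-3,1):(102,233),(3,1):(682,232),(-3,0):(102,143),(3,0):(682,140)}.items()}
for k,v in H.items(): print(k,v)
for a,b in [((-3,0),(3,0)),((-3,1),(3,1))]:
    d=H[a]-H[b]; print(np.arctan2(-d[0],d[1]),np.linalg.norm(d)/6)
d=H[0,0]-H[0,2]; print(np.arctan2(d[1],d[0]),np.linalg.norm(d)/2)
# block edge directions: left edge (272,0)->(350,80); right (515,0)->(420,85), top face
for a,b in [((285,15),(350,77)),((500,15),(425,82))]:
    A,B=[at("wrist",(190+u/3,20+v/3),40)[:2] for u,v in (a,b)]; d=A-B; print("edge",np.degrees(np.arctan2(d[1],d[0])))
# gauge mid notch crown at underside z ~97
s=env.observe(); z=s["position"][2]-9.6+6
cr=at("wrist",(190+402/3,20+363/3),z); p=np.array(s["position"]); y=s["tcp_rot"][2]; print("gauge crown rel tool", R.from_euler('z',-y).apply(cr-p))
for uv in [(297,292),(507,292)]: print(R.from_euler('z',-y).apply(at("wrist",(190+uv[0]/3,20+uv[1]/3),z)-p))
print(cam("wrist")[1]-p)
```

```text
crown bottom [ 588.  -119.3   18. ]
crown top [ 587.  -119.8   40. ]
(0, 0) [ 581.9 -121.3]
(0, 1) [ 556.4 -126.1]
(0, 2) [ 530.7 -130.9]
(-1, 0) [576.9 -95.5]
(1, 0) [ 586.5 -147.1]
(-3, 1) [541.9 -48.2]
(3, 1) [ 571.1 -204. ]
(-3, 0) [566.9 -43.6]
(3, 0) [ 596.5 -199.1]
0.1880154827991626 26.38176012183425
0.18497316189349977 26.424876572631813
0.18495452876334684 26.032625500098575
edge 54.15709824565137
edge -34.8650958115797
gauge crown rel tool [57.7 -0.9 -3.6]
[70.4 17.6 -3.6]
[ 70.5 -19.3  -3.6]
[ 70.3  12.6 160.8]
```

The picture (w2v) shows the nest block's crown at view (388,92–105), centred over the hole column at x≈391. The mid notch is centred at x≈402. From the holes the plate's yaw is 0.185. Next I'll approach with the large leaf.

```bash
python3 -c "
from h import *
plan([(519.5,-131.5,65,-0.862)])"
```

```text
[0.068, -0.0045, 0.0562, -0.0001, -0.0001, 0.6666]
```

```bash
python3 -m jog '[[[0.01,0,0.01,0,0,0.11],[0.02,-0.001,0.02,0,0,0.22],[0.03,-0.002,0.03,0,0,0.33],[0.045,-0.003,0.04,0,0,0.44],[0.06,-0.004,0.05,0,0,0.55],[0.068,-0.0045,0.056,0,0,0.6666],[0.068,-0.0045,0.056,0,0,0.6666],[0.068,-0.0045,0.056,0,0,0.6666]]]'
python3 - <<'E'
from h import *
snap("wrist","w3"); s=env.observe(); print(s["position"],s["ft_force"],s["moment"])
print(proj("wrist",[587.8,-118.7,40]))
E
python3 crop.py w3 w3v 130 60 190 140 4
```

```text
t: 9.35
position: [519.2, -131.8, 65.2]
tcp_rot: [3.141, 0.0, -0.858]
ft_force: [0.2, 1.1, -2.9]
gripper_width: 14.1
grasp_force: 40.0
[ 519.19428287 -131.85889216   65.34779879] [ 0.49059225  0.12778896 -2.68737892] [ 0.09871105  0.09938869 -0.02811382]
[226.57688786 177.72307041]
```

View pics/w3v.png

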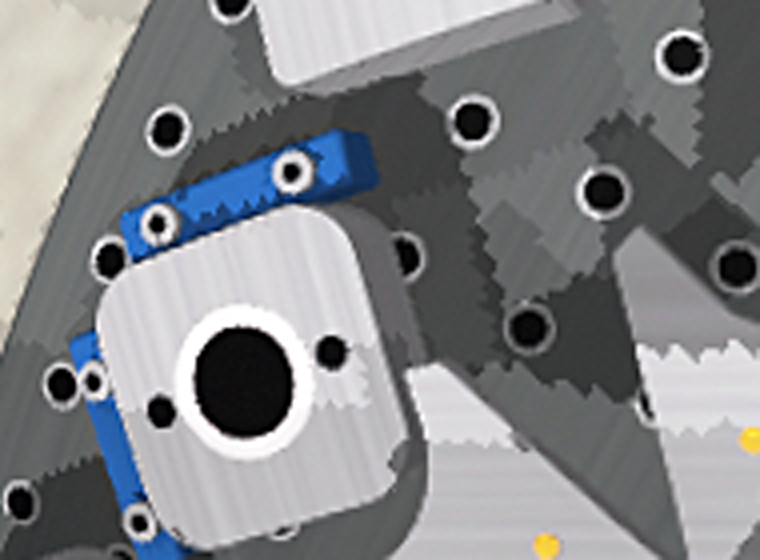

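```bash
python3 - <<'E'
from h import *
np.set_printoptions(precision=1,suppress=True)
c=at("wrist",(130+393/4,60+475/4),40); o=at("wrist",(130+244/4,60+382/4),40)
u=np.array([np.cos(.185),np.sin(.185)]); print(c,o,o[:2]-35.36*u,(c-o)[:2]@u)
E
python3 crop.py w3 w3w 190 140 130 100 6
```

```text
[ 586.5 -118.9   40. ] [ 615.6 -114.5   40. ] [ 580.8 -121. ] -29.374624458266183
```

View pics/w3w.png

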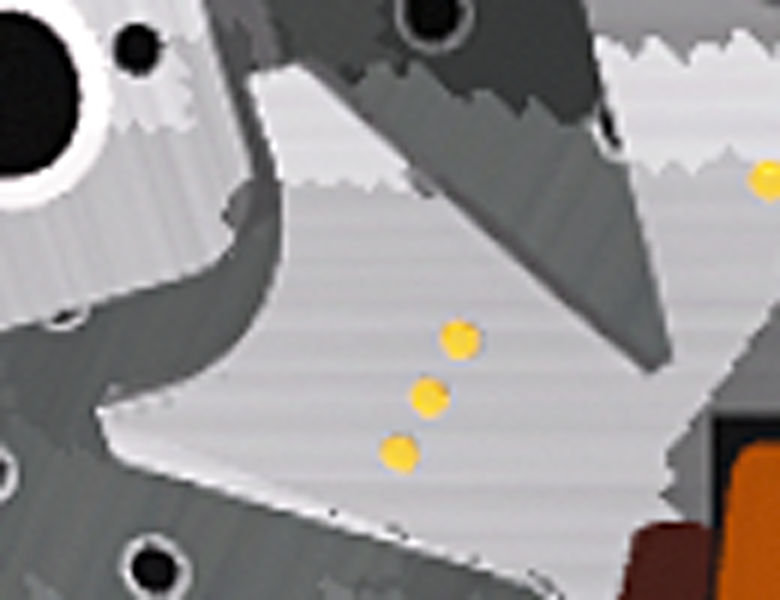

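The large notch lies just short of the block. Its tips are at view (250,78) and (98,408), and the block's crown is at about (230,240). I'll compute the lateral offset.

Run:
```python
from h import *
np.set_printoptions(precision=1,suppress=True)
s=env.observe();p=np.array(s["position"]); z=p[2]-9.6+6
u=np.array([np.cos(.185),np.sin(.185)]);v=np.array([-u[1],u[0]])
T=[at("wrist",(190+a/6,140+b/6),zz)[:2] for a,b,zz in [(250,78,z),(98,408,z),(258,305,z),(230,240,40)]]
for t in T: print(t,"rel TCP along/lat",(t-p[:2])@u,(t-p[:2])@v)
o=np.array([615.6,-114.5]); print("centre",(o-p[:2])@u,(o-p[:2])@v)
plan([(519.5,-131.5,28.8,-0.862)])
```

```text
[ 591.3 -139.7] rel TCP along/lat 69.47366995063855 -20.96610125798806
[ 584.3 -104. ] rel TCP along/lat 69.15100592682523 15.435765964517609
[ 577.8 -123.1] rel TCP along/lat 59.205747557730945 -2.178119748466691
[ 586.  -118.3] rel TCP along/lat 68.17255991711107 1.0581696443889388
centre 97.95378217051551 -0.6708130999566814
[-0.0001, -0.0006, 0.0487, -0.0001, 0.0, 0.0017]
```

```bash
python3 -c "
from h import *
plan([(519.0,-130.4,28.8,-0.862),(524.9,-129.3,28.8,-0.862)])"
```

```text
[-0.0016, -0.0011, 0.0487, -0.0001, 0.0, 0.0017]
[0.004, -0.0069, -0.0, 0.0, 0.0, 0.0]
```

```bash
cat > f.py <<'E'
from h import *
import sys
# average force over n short waits; baseline subtract in plate axes
n=int(sys.argv[1]); F=[];M=[]
for i in range(n):
    s=env.observe(); F.append(s["ft_force"]); M.append(s["moment"]); eyes.snapshot("side")
s=env.observe(); F.append(s["ft_force"]); M.append(s["moment"]); F=np.array(F);M=np.array(M)
u=np.array([np.cos(.185),np.sin(.185)]);v=np.array([-u[1],u[0]]);p=np.array(s["position"])
print("t%.2f"%s["t"],"pos",p.round(2),"al/lat from C",round(float((p[:2]-[587.8,-118.7])@u),2),round(float((p[:2]-[587.8,-118.7])@v),2),"yaw %.4f"%s["tcp_rot"][2],"Fa %.2f Fl %.2f Fz %.2f"%(F.mean(0)[:2]@u,F.mean(0)[:2]@v,F.mean(0)[2]),"sd",F.std(0).round(2),"M",M.mean(0).round(4),"msd",M.std(0).round(3))
E
python3 -m jog '[[[-0.0016,-0.0011,0.015,0,0,0.0017],[-0.0016,-0.0011,0.03,0,0,0.0017],[-0.0016,-0.0011,0.042,0,0,0.0017],[-0.0016,-0.0011,0.0487,0,0,0.0017],[-0.0016,-0.0011,0.0487,0,0,0.0017]]]' | grep force
python3 f.py 6
python3 -m jog '[[[0.002,-0.0035,0,0,0,0],[0.004,-0.0069,0,0,0,0],[0.004,-0.0069,0,0,0,0]]]' |grep force
python3 f.py 6
```

```text
ft_force: [0.1, 0.6, -1.7]
grasp_force: 40.0
t10.32 pos [ 519.39 -130.21   28.73] al/lat from C -69.36 1.27 yaw -0.8648 Fa -0.31 Fl -0.16 Fz -2.54 sd [0.4  0.59 0.7 ] M [0.0591 0.1392 0.0094] msd [0.027 0.041 0.019]
ft_force: [0.1, -0.1, -2.6]
grasp_force: 40.0
t11.00 pos [ 525.07 -129.19   28.61] al/lat from C -63.59 1.23 yaw -0.8650 Fa 0.32 Fl 0.09 Fz -2.76 sd [0.29 0.74 0.45] M [ 0.0683  0.1546 -0.003 ] msd [0.045 0.029 0.034]
```

```bash
python3 -m jog '[[[0.0007,-0.0012,0,0,0,0],[0.0013,-0.0023,0,0,0,0],[0.0013,-0.0023,0,0,0,0]]]' |grep ft_force
python3 f.py 2
python3 -m jog '[[[0.0003,-0.0006,0,0,0,0],[0.0003,-0.0006,0,0,0,0]]]' |grep ft_force
python3 f.py 2
python3 -m jog '[[[0.0003,-0.0006,0,0,0,0],[0.0003,-0.0006,0,0,0,0]]]' |grep ft_force
python3 f.py 2
```

```text
ft_force: [-0.2, -0.3, -2.6]
t11.47 pos [ 527.07 -128.8    28.57] al/lat from C -61.55 1.24 yaw -0.8649 Fa 0.17 Fl 0.01 Fz -2.69 sd [0.82 0.33 0.09] M [0.0613 0.1429 0.0033] msd [0.026 0.025 0.026]
ft_force: [-1.9, -0.3, -2.0]
t11.82 pos [ 527.22 -128.71   28.52] al/lat from C -61.39 1.31 yaw -0.8650 Fa -1.96 Fl -0.01 Fz -2.09 sd [0.28 0.26 0.28] M [ 0.0052  0.559  -0.0058] msd [0.013 0.034 0.028]
ft_force: [-4.9, -0.2, 0.4]
t12.18 pos [ 527.49 -128.69   28.55] al/lat from C -61.12 1.27 yaw -0.8652 Fa -4.89 Fl 0.49 Fz 0.39 sd [0.23 0.2  0.17] M [-0.0875  1.2075 -0.0069] msd [0.033 0.05  0.002]
```

```bash
python3 -m jog '[[[-0.00017,0.00029,-0.0006,0,0,0],[-0.00017,0.00029,-0.0006,0,0,0]]]' |grep ft_force
python3 f.py 3
python3 -m jog '[[[-0.0004,-0.0002,0,0,0,0.004],[-0.00077,-0.00045,0,0,0,0.0078],[-0.00077,-0.00045,0,0,0,0.0078]]]' |grep ft_force
python3 f.py 6
python3 -m jog '[[[0.0008,0.0004,0,0,0,-0.008],[0.00154,0.0009,0,0,0,-0.0156],[0.00154,0.0009,0,0,0,-0.0156]]]' |grep ft_force
python3 f.py 6
```

```text
ft_force: [-4.5, -2.1, -3.2]
t12.57 pos [ 527.44 -128.63   28.84] al/lat from C -61.16 1.34 yaw -0.8650 Fa -4.78 Fl -0.54 Fz -3.71 sd [0.15 0.44 0.59] M [-0.2706  1.214  -0.0515] msd [0.027 0.037 0.018]
ft_force: [-4.6, -1.2, -5.1]
t13.25 pos [ 527.34 -127.88   28.9 ] al/lat from C -61.11 2.1 yaw -0.8773 Fa -5.14 Fl -0.22 Fz -5.21 sd [0.41 0.62 0.54] M [-0.2852  1.4507 -0.0535] msd [0.024 0.05  0.037]
ft_force: [-4.6, -2.0, -5.9]
t13.93 pos [ 527.6  -129.32   28.95] al/lat from C -61.13 0.63 yaw -0.8530 Fa -5.48 Fl -0.93 Fz -5.22 sd [0.49 0.4  0.56] M [-0.3397  1.4736 -0.0297] msd [0.026 0.032 0.025]
```

The large leaf touches on the crown, and the moment swing on rocking is only about 0.024 N m, so it rocks and doesn't fit. I'll back off and turn to the mid leaf.

```bash
python3 -c "
from h import *
plan([(509.2,-133.4,29.2,-0.853),(509.2,-133.4,28.9,0.185),(522.9,-130.8,28.9,0.185)])"
```

```text
[-0.012, 0.0221, -0.0003, 0.0003, 0.0002, 0.0]
[0.0, -0.0, 0.0004, -0.0, 0.0, -0.6608]
[0.0186, -0.0, -0.0, 0.0, 0.0, 0.0]
```

```bash
python3 -m jog '[[[-0.005,0.009,-0.0003,0,0,0],[-0.012,0.022,-0.0003,0,0,0],[-0.012,0.022,-0.0003,0,0,0]]]' |grep ft_force
python3 -m jog '[[[0,0,0,0,0,-0.11],[0,0,0,0,0,-0.22],[0,0,0,0,0,-0.33],[0,0,0,0,0,-0.44],[0,0,0,0,0,-0.55],[0,0,0,0,0,-0.661],[0,0,0,0,0,-0.661],[0,0,0,0,0,-0.661]]]' |grep ft_force
python3 f.py 6
python3 - <<'E'
from h import *
np.set_printoptions(precision=2,suppress=True)
snap("wrist","w4"); plan([(522.9,-130.8,28.9,0.185)])
E
python3 crop.py w4 w4v 220 50 200 140 4
```

```text
ft_force: [0.1, -0.3, -2.4]
ft_force: [1.0, 0.5, -2.2]
t15.60 pos [ 509.58 -133.25   29.22] al/lat from C -79.56 0.08 yaw 0.1851 Fa 0.16 Fl -0.21 Fz -2.44 sd [0.47 0.43 0.4 ] M [-0.03    0.1653 -0.0061] msd [0.041 0.019 0.024]
[0.018, 0.0001, 0.0004, 0.0, 0.0001, 0.0002]
```

View pics/w4v.png

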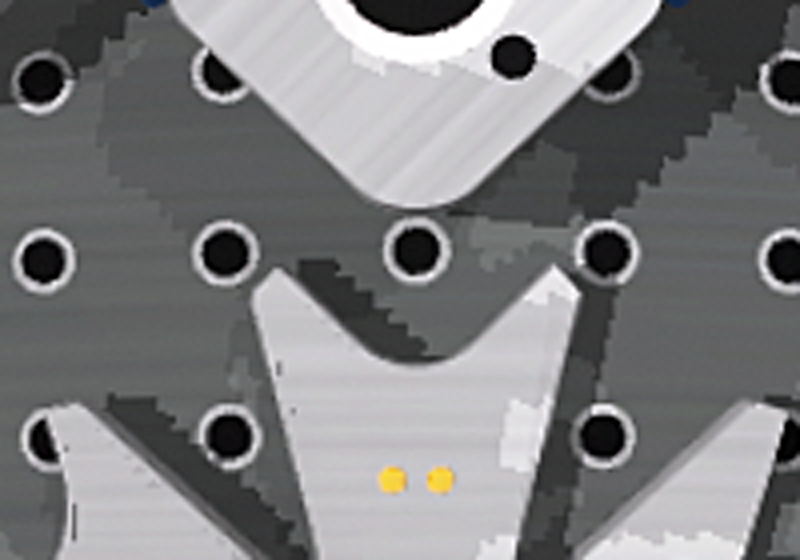

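The mid notch (centre x≈416) is lined up with the block's crown (x≈416). Now I'll advance with the mid leaf.

```bash
python3 -m jog '[[[0.01,0,0.0002,0,0,0],[0.018,0,0.0002,0,0,0],[0.0225,0,0.0002,0,0,0],[0.0225,0,0.0002,0,0,0]]]' |grep ft_force
python3 f.py 2
python3 -m jog '[[[0.001,0,0,0,0,0],[0.001,0,0,0,0,0]]]' |grep ft_force
python3 f.py 1
python3 -m jog '[[[0.001,0,0,0,0,0],[0.001,0,0,0,0,0]]]' |grep ft_force
python3 f.py 1
```

```text
ft_force: [0.3, 0.9, -2.6]
t16.25 pos [ 525.98 -130.27   29.04] al/lat from C -62.89 -0.0 yaw 0.1856 Fa 0.15 Fl 0.42 Fz -2.46 sd [0.17 0.4  0.27] M [-0.0256  0.151   0.0116] msd [0.02  0.043 0.003]
ft_force: [0.6, -0.0, -3.1]
t16.55 pos [ 526.87 -130.11   29.17] al/lat from C -61.99 -0.01 yaw 0.1856 Fa 0.06 Fl 0.11 Fz -2.91 sd [0.61 0.12 0.22] M [-0.0003  0.1711 -0.0111] msd [0.019 0.02  0.011]
ft_force: [-0.1, -0.3, -2.3]
t16.85 pos [ 527.65 -129.94   29.14] al/lat from C -61.19 0.02 yaw 0.1856 Fa -0.07 Fl 0.20 Fz -1.82 sd [0.05 0.45 0.49] M [-0.0495  0.1727  0.037 ] msd [0.031 0.    0.016]
```

```bash
python3 -m jog '[[[0.0008,0,0.0003,0,0,0],[0.0008,0,0.0003,0,0,0]]]' |grep ft_force
python3 f.py 1
python3 -m jog '[[[0.0007,0,0,0,0,0],[0.0007,0,0,0,0,0]]]' |grep ft_force
python3 f.py 1
python3 -m jog '[[[0.0006,0,0,0,0,0],[0.0006,0,0,0,0,0]]]' |grep ft_force
python3 f.py 1
```

```text
ft_force: [0.4, -0.2, -2.6]
t17.15 pos [ 528.24 -129.83   28.9 ] al/lat from C -60.59 0.01 yaw 0.1857 Fa 0.20 Fl 0.09 Fz -2.74 sd [0.22 0.37 0.18] M [-0.0029  0.1809 -0.0051] msd [0.026 0.003 0.004]
ft_force: [0.3, -0.1, -2.4]
t17.45 pos [ 528.76 -129.73   28.91] al/lat from C -60.06 0.01 yaw 0.1857 Fa 0.51 Fl 0.52 Fz -2.68 sd [0.11 0.74 0.3 ] M [-0.0136  0.1572 -0.0242] msd [0.026 0.006 0.002]
ft_force: [0.5, 0.8, -2.6]
t17.75 pos [ 529.19 -129.65   28.89] al/lat from C -59.63 0.02 yaw 0.1857 Fa 0.82 Fl 0.78 Fz -2.55 sd [0.2  0.09 0.05] M [-0.0502  0.1533 -0.0269] msd [0.    0.035 0.022]
```

```bash
python3 -m jog '[[[0.0006,0,0,0,0,0],[0.0006,0,0,0,0,0]]]' |grep ft_force
python3 f.py 1
python3 -m jog '[[[0.0004,0,0,0,0,0],[0.0004,0,0,0,0,0]]]' |grep ft_force
python3 f.py 1
python3 -m jog '[[[0.0004,0,0,0,0,0],[0.0004,0,0,0,0,0]]]' |grep ft_force
python3 f.py 1
```

```text
ft_force: [-0.3, 0.4, -1.8]
t18.05 pos [ 529.44 -129.53   28.86] al/lat from C -59.36 0.09 yaw 0.1857 Fa -0.79 Fl 0.38 Fz -1.94 sd [0.55 0.17 0.13] M [0.0032 0.3528 0.0218] msd [0.039 0.003 0.012]
ft_force: [-3.0, -0.5, -1.2]
t18.35 pos [ 529.45 -129.54   28.84] al/lat from C -59.35 0.08 yaw 0.1855 Fa -3.10 Fl 0.35 Fz -1.11 sd [0.12 0.23 0.09] M [-0.0233  0.7516  0.0521] msd [0.001 0.045 0.006]
ft_force: [-5.5, -0.3, 1.5]
t18.65 pos [ 529.45 -129.55   28.82] al/lat from C -59.35 0.07 yaw 0.1854 Fa -5.49 Fl 0.99 Fz 1.22 sd [0.1  0.23 0.27] M [0.0014 1.1859 0.0591] msd [0.008 0.011 0.001]
```

```bash
python3 -m jog '[[[-0.0004,0,-0.0002,0,0,0],[-0.0004,0,-0.0002,0,0,0]]]' |grep ft_force
python3 f.py 2
python3 -m jog '[[[0,-0.0005,0,0,0,0.004],[0,-0.0009,0,0,0,0.0078],[0,-0.0009,0,0,0,0.0078]]]' |grep ft_force
python3 f.py 6
python3 -m jog '[[[0,0.0009,0,0,0,-0.008],[0,0.0018,0,0,0,-0.0156],[0,0.0018,0,0,0,-0.0156]]]' |grep ft_force
python3 f.py 6
```

```text
ft_force: [-4.4, -0.4, -2.4]
t19.00 pos [ 529.5  -129.54   28.86] al/lat from C -59.3 0.07 yaw 0.1856 Fa -4.01 Fl 0.46 Fz -1.87 sd [0.24 0.15 0.42] M [-0.1234  1.1658  0.0461] msd [0.023 0.011 0.03 ]
ft_force: [-5.2, 0.1, -2.6]
t19.68 pos [ 529.28 -128.66   28.85] al/lat from C -59.35 0.98 yaw 0.1735 Fa -5.11 Fl 0.62 Fz -2.32 sd [0.5  0.64 0.55] M [-0.0748  1.3869  0.1258] msd [0.03  0.038 0.034]
ft_force: [-4.4, -0.4, -2.5]
t20.35 pos [ 529.6  -130.35   28.89] al/lat from C -59.35 -0.74 yaw 0.1972 Fa -4.82 Fl -0.04 Fz -2.60 sd [0.22 0.63 0.26] M [-0.25    1.4043 -0.0343] msd [0.034 0.03  0.023]
```

Swing on the mid leaf is about 0.16 N m against 0.024 for the large, so it sits solid and fits. I'll return to centre, ease off and lower the gauge to the plate.

```bash
python3 -m jog '[[[-0.0003,-0.0009,0,0,0,0.0078],[-0.0003,-0.0009,0,0,0,0.0078]]]' |grep ft_force
python3 f.py 2
python3 -m jog '[[[-0.0003,0,0.0004,0,0,0],[-0.0003,0,0.0004,0,0,0]]]' |grep ft_force
python3 f.py 2
```

```text
ft_force: [-5.1, -1.3, -4.1]
t20.70 pos [ 529.48 -129.51   28.96] al/lat from C -59.31 0.1 yaw 0.1856 Fa -4.88 Fl -0.16 Fz -3.51 sd [0.26 0.45 0.42] M [-0.2398  1.3588  0.0029] msd [0.059 0.014 0.02 ]
ft_force: [-5.8, -0.7, -1.8]
t21.05 pos [ 529.51 -129.53   28.87] al/lat from C -59.29 0.08 yaw 0.1857 Fa -5.31 Fl 0.26 Fz -1.93 sd [0.61 0.18 0.39] M [-0.0789  1.417   0.0262] msd [0.028 0.032 0.031]
```

```bash
python3 -m jog '[[[-0.0008,0,0.0002,0,0,0],[-0.0008,0,0.0002,0,0,0]]]' |grep ft_force
python3 f.py 2
python3 -m jog '[[[-0.0003,0,0.0004,0,0,0],[-0.0003,0,0.0004,0,0,0]]]' |grep ft_force
python3 f.py 2
```

```text
ft_force: [-2.9, 1.5, -1.4]
t21.40 pos [ 529.45 -129.59   28.82] al/lat from C -59.36 0.03 yaw 0.1859 Fa -2.69 Fl 0.98 Fz -2.18 sd [0.36 0.77 0.53] M [0.0841 0.8222 0.0425] msd [0.044 0.058 0.028]
ft_force: [-1.1, 1.1, -1.7]
t21.75 pos [ 529.38 -129.67   28.49] al/lat from C -59.44 -0.04 yaw 0.1860 Fa -0.12 Fl 1.22 Fz -2.47 sd [0.57 0.08 0.77] M [0.167  0.289  0.0681] msd [0.043 0.031 0.011]
```

```bash
python3 -m jog '[[[0,-0.0002,0.0005,0,0,0],[0,-0.0002,0.0005,0,0,0]]]' |grep ft_force
python3 f.py 1
python3 -m jog '[[[0,0,0.0005,0,0,0],[0,0,0.0005,0,0,0]]]' |grep ft_force
python3 f.py 1
python3 -m jog '[[[0,0,0.0004,0,0,0],[0,0,0.0004,0,0,0]]]' |grep ft_force
python3 f.py 2
```

```text
ft_force: [0.6, -0.2, -2.1]
t22.05 pos [ 528.89 -129.83   27.98] al/lat from C -59.95 -0.1 yaw 0.1855 Fa 0.45 Fl -0.31 Fz -2.14 sd [0.1  0.03 0.06] M [-0.0149  0.1724  0.0219] msd [0.021 0.009 0.   ]
ft_force: [0.6, 0.4, -1.9]
t22.35 pos [ 528.75 -129.75   27.62] al/lat from C -60.08 -0.0 yaw 0.1855 Fa 0.39 Fl -0.56 Fz -2.39 sd [0.12 0.89 0.5 ] M [-0.0684  0.1057  0.0118] msd [0.034 0.013 0.016]
ft_force: [-1.0, 0.2, 3.8]
t22.70 pos [ 528.79 -129.76   27.58] al/lat from C -60.04 -0.01 yaw 0.1856 Fa -0.97 Fl 0.42 Fz 4.30 sd [0.46 0.05 0.37] M [-0.1195  0.5954  0.0235] msd [0.034 0.04  0.008]
```

```bash
python3 -m jog '[[[0.0005,0,-0.0004,0,0,0],[0.0005,0,-0.0004,0,0,0]]]' |grep ft_force
python3 f.py 1
python3 -m jog '[[[0.0005,0,0,0,0,0],[0.0005,0,0,0,0,0]]]' |grep ft_force
python3 f.py 1
python3 -m jog '[[[0.0003,0,0,0,0,0],[0.0003,0,0,0,0,0]]]' |grep ft_force
python3 f.py 1
```

```text
ft_force: [-2.8, -0.7, 4.9]
t23.00 pos [ 528.77 -129.74   27.59] al/lat from C -60.06 0.01 yaw 0.1854 Fa -2.87 Fl -0.08 Fz 4.70 sd [0.04 0.08 0.16] M [-0.2438  0.7053 -0.0142] msd [0.013 0.005 0.012]
ft_force: [-4.1, -0.4, 6.3]
t23.30 pos [ 528.84 -129.68   27.59] al/lat from C -59.97 0.05 yaw 0.1853 Fa -4.52 Fl 0.34 Fz 6.25 sd [0.45 0.06 0.03] M [-0.278   0.8613  0.0381] msd [0.033 0.031 0.001]
ft_force: [-4.2, -0.2, 6.8]
t23.60 pos [ 528.89 -129.68   27.6 ] al/lat from C -59.93 0.04 yaw 0.1851 Fa -4.20 Fl 0.55 Fz 6.97 sd [0.05 0.05 0.16] M [-0.3017  0.9115 -0.0486] msd [0.029 0.001 0.007]
```

```bash
python3 -m jog '[[[0,0,-0.0012,0,0,0],[0,0,-0.0012,0,0,0]]]' |grep ft_force
python3 f.py 1
python3 -m jog '[[[0,0,-0.0006,0,0,0],[0,0,-0.0006,0,0,0]]]' |grep ft_force
python3 f.py 2
```

```text
ft_force: [-1.2, -0.4, -2.4]
t23.90 pos [ 529.33 -129.36   28.12] al/lat from C -59.44 0.28 yaw 0.1856 Fa -1.10 Fl -0.56 Fz -2.11 sd [0.2  0.34 0.31] M [-0.2168  0.4245 -0.0627] msd [0.037 0.027 0.002]
ft_force: [-0.2, -1.4, -3.4]
t24.25 pos [ 529.4  -129.4    28.77] al/lat from C -59.37 0.22 yaw 0.1857 Fa -1.16 Fl -0.92 Fz -3.20 sd [0.57 0.26 0.21] M [-0.3024  0.4854 -0.0615] msd [0.017 0.018 0.015]
```

```bash
python3 -m jog '[[[0.0002,0.0002,0.0006,0,0,0],[0.0002,0.0002,0.0012,0,0,0],[0.0002,0.0002,0.0012,0,0,0]]]' |grep ft_force
python3 f.py 2
python3 -m jog '[[[0.0003,0,0.0001,0,0,0],[0.0003,0,0.0001,0,0,0]]]' |grep ft_force
python3 f.py 2
```

```text
ft_force: [-5.3, -0.4, 0.0]
t24.73 pos [ 529.45 -129.53   28.  ] al/lat from C -59.35 0.08 yaw 0.1856 Fa -4.81 Fl 0.20 Fz 0.29 sd [0.54 0.18 0.33] M [-0.1393  0.9418  0.0315] msd [0.013 0.044 0.021]
ft_force: [-4.6, -1.7, 2.0]
t25.07 pos [ 529.38 -129.52   27.86] al/lat from C -59.42 0.11 yaw 0.1855 Fa -4.75 Fl 0.30 Fz 1.38 sd [0.12 0.84 0.44] M [-0.0943  1.1644  0.0435] msd [0.012 0.025 0.029]
```

```bash
python3 -m jog '[[[-0.0003,0,0,0,0,0],[-0.0003,0,0,0,0,0]]]' |grep ft_force
python3 f.py 1
python3 -m jog '[[[-0.0001,0,0,0,0,0],[-0.0001,0,0,0,0,0],[-0.0001,0,0,0,0,0],[-0.0001,0,0,0,0,0],[-0.0001,0,0,0,0,0],[-0.0001,0,0,0,0,0],[-0.0001,0,0,0,0,0],[-0.0001,0,0,0,0,0]]]' |grep ft_force
python3 f.py 2
```

```text
ft_force: [-5.2, -1.4, 1.1]
t25.38 pos [ 529.45 -129.5    27.87] al/lat from C -59.34 0.12 yaw 0.1856 Fa -5.35 Fl -0.03 Fz 1.20 sd [0.05 0.41 0.12] M [-0.0905  1.1844  0.006 ] msd [0.016 0.008 0.003]
ft_force: [-5.3, -0.1, 1.3]
t26.48 pos [ 529.44 -129.51   27.88] al/lat from C -59.35 0.11 yaw 0.1857 Fa -5.88 Fl 0.80 Fz 0.87 sd [0.89 0.12 0.34] M [-0.1044  1.1757  0.0057] msd [0.039 0.037 0.024]
```

```bash
python3 -m jog '[[[-0.0007,0,0,0,0,0],[-0.0007,0,0,0,0,0]]]' |grep ft_force
python3 f.py 1
python3 -m jog '[[[0,0,0,0,0,0],[0,0,0,0,0,0],[0,0,0,0,0,0],[0,0,0,0,0,0],[0,0,0,0,0,0],[0,0,0,0,0,0],[0,0,0,0,0,0],[0,0,0,0,0,0]]]' |grep ft_force
python3 f.py 2
```

```text
ft_force: [-2.4, -0.3, -2.5]
t26.77 pos [ 529.43 -129.54   27.86] al/lat from C -59.36 0.08 yaw 0.1858 Fa -2.09 Fl 0.31 Fz -2.25 sd [0.31 0.25 0.26] M [-0.0938  0.7129  0.041 ] msd [0.009 0.028 0.002]
ft_force: [0.2, 1.1, -2.7]
t27.88 pos [ 529.3  -129.64   28.  ] al/lat from C -59.51 0.0 yaw 0.1857 Fa 0.14 Fl 0.86 Fz -2.81 sd [0.2  0.17 0.4 ] M [0.169  0.2494 0.062 ] msd [0.011 0.038 0.015]
```

```bash
python3 -m jog '[[[0.0005,-0.0001,0.0003,0,0,0],[0.0005,-0.0001,0.0003,0,0,0]]]' |grep ft_force
python3 f.py 1
python3 -m jog '[[[0,0,0,0,0,0],[0,0,0,0,0,0],[0,0,0,0,0,0],[0,0,0,0,0,0],[0,0,0,0,0,0]]]' |grep ft_force
python3 f.py 1
```

```text
ft_force: [-1.8, 1.4, -2.7]
t28.18 pos [ 529.39 -129.58   27.7 ] al/lat from C -59.41 0.04 yaw 0.1856 Fa -1.17 Fl 1.36 Fz -2.19 sd [0.41 0.26 0.46] M [0.0777 0.3853 0.0183] msd [0.004 0.033 0.   ]
ft_force: [-2.8, -0.1, -1.2]
t28.85 pos [ 529.41 -129.55   27.68] al/lat from C -59.39 0.08 yaw 0.1856 Fa -2.29 Fl 0.70 Fz -1.54 sd [0.39 0.4  0.3 ] M [0.0647 0.5377 0.0594] msd [0.006 0.019 0.016]
```

Good: this is a 2–3 N press with the gauge almost on the plate. I'll hold it for another second and more, then open the gripper gently.

```bash
python3 -m jog '[[[0.0002,0,0,0,0,0],[0.0002,0,0,0,0,0],[0.0002,0,0,0,0,0],[0.0002,0,0,0,0,0],[0.0002,0,0,0,0,0],[0.0002,0,0,0,0,0],[0.0002,0,0,0,0,0],[0.0002,0,0,0,0,0]]]' - 40 |grep ft_force
python3 f.py 1
python3 -m jog '[[[0,0,0.0001,0,0,0],[0,0,0.0001,0,0,0],[0,0,0.0001,0,0,0]]]' - 10 |grep force
python3 -m jog '[[[0,0,0,0,0,0],[0,0,0,0,0,0],[0,0,0,0,0,0],[0,0,0,0,0,0]]]' -0.3 10
python3 - <<'E'
from h import *
snap("wrist","w5")
E
python3 crop.py w5 w5v 220 70 200 140 4
```

```text
ft_force: [-5.0, 0.2, 0.1]
t29.90 pos [ 529.45 -129.54   27.68] al/lat from C -59.35 0.08 yaw 0.1855 Fa -5.04 Fl 0.73 Fz 0.21 sd [0.07 0.44 0.14] M [-0.0788  1.1075  0.0571] msd [0.004 0.048 0.009]
ft_force: [-5.5, -0.6, 1.2]
grasp_force: 10.0
t: 30.78
position: [530.0, -129.5, 27.7]
tcp_rot: [3.141, -0.001, 0.186]
ft_force: [0.1, 0.1, -0.2]
gripper_width: 30.8
grasp_force: 0.0
```

View pics/w5v.png

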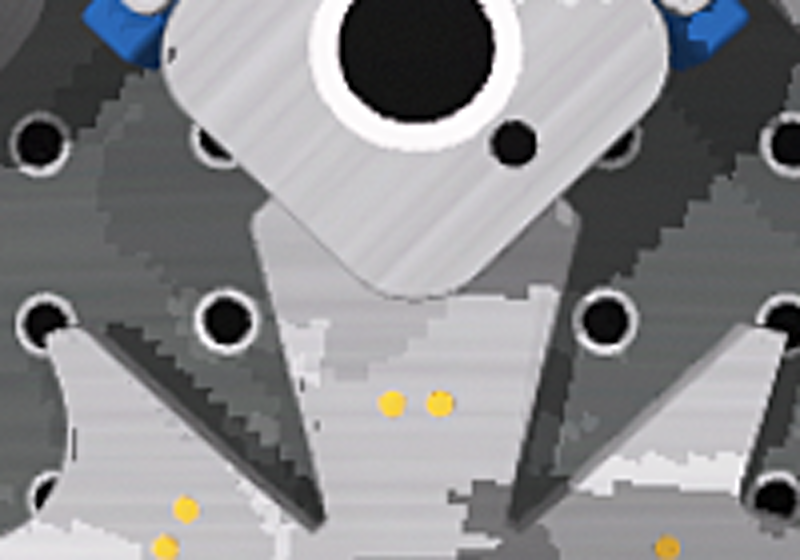

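The mid leaf is seated symmetrically: the block's crown is at x≈415 between the notch tips, and the gauge is flat and released. Next I'll withdraw straight up.

```bash
python3 -m jog '[[[0,0,-0.01,0,0,0],[0,0,-0.03,0,0,0],[0,0,-0.07,0,0,0],[0,0,-0.12,0,0,0],[0,0,-0.15,0,0,0],[0,0,-0.15,0,0,0]]]'
python3 - <<'E'
from h import *
snap("wrist","w6"); print(env.observe()["ft_force"])
E
python3 crop.py w6 w6v 200 40 250 180 3
```

```text
t: 31.58
position: [530.9, -129.8, 142.5]
tcp_rot: [3.141, -0.004, 0.186]
ft_force: [-0.9, 0.1, 0.6]
gripper_width: 30.6
grasp_force: 0.0
[ 0.0530036   0.18891408 -0.28059891]
```

View pics/w6v.png

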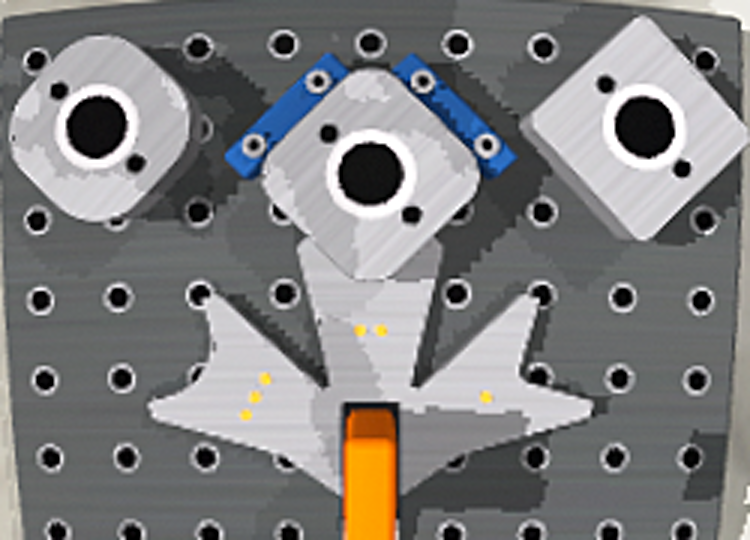

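The final view shows the block home against both stops at (370,175). The mid leaf is seated on its corner, with the crown at about (370,280). The outer blocks are undisturbed and plainly have 18 mm and 4 mm corners, so the nest block is the 11 mm one.

```bash
python3 -c "
from bench import order; print(order.finish_job())"
```

```text
the job is handed in; nothing more can be done
None
```

The mid leaf (11 mm) fits: the large leaf rocked and the mid sat solid, though the presses (the final one included) ran mostly at 4–6 N rather than 3 N, with no reading above 8 N; the gauge lies flat on the plate with that leaf seated on the corner, the block is home in its nest, and the job is handed in.

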